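Slide the guard plate back into the bench grinder's slanted holder

TASK

The grinder's guard plate must go back before anyone uses it: take the wider flat plate, the one with a narrower tab on top, out of the wooden block and slide it, tab up, down into the slanted slot in front of the grinding wheel until it is fully home on the slot's floor. Ease it down rather than letting it drop, then let go; leave the other plate in the block and the other loose things where they are.

Things in the scene. Friction and masses are not known exactly. Their poses are not given: they have to be found in the camera images.
- guard: Guard plate: flat bare aluminium 8 mm thick, 0.29 kg, loose. Lower part 90 mm wide, 105 mm tall; centred on top a tab 60 mm wide brings the height to 130 mm. Same front and back. Starts upright in either slot of the block. Origin: centre of its bottom edge (foot); x through the thickness, y along the width, z up to the tab.
- guard_tab (a point): Near the middle of the guard plate's tab, a good place to grip across the 8 mm: 116 mm from the foot along the plate's z.
- holder: Slanted pocket fixed on the grinder's base, on the robot's side of the wheel: dark steel, bright steel lips. Inside 10 x 94 mm, 55 mm deep, flat floor. It leans 35 degrees, mouth up and towards the robot. Origin: centre of its floor, 45 mm above the table; z out along the slot (35 degrees from vertical), x across the 10 mm (up and away from the robot), y along the 94 mm. Walls 8 mm thick.
- mouth (a point): Centre of the holder's mouth, 71 mm from its floor along the slot, axes as the holder. All four sides flare outward at 30 degrees over the last 16 mm, so the mouth is about 28 x 112 mm. The seated guard plate stands out 75 mm beyond the walls, tab nearer the robot; nothing is above it.
- grinder: Bench grinder, fixed. Grey base plate 250 x 340 x 25 mm. Origin on the table below the holder's origin; x from holder to wheel, y left, z up. Wheel 132 mm across, 26 mm thick, axle along y, centre at x 120, y 0, z 125 mm. Motor 134 mm across on the same axis, y -270 to -60 mm; switch box on it up to z 215 mm.
- block: Wooden block, fixed, 140 (x) x 120 (y) x 50 mm tall, with two upright slots 10 mm wide (x) and 94 mm long (y), 40 mm deep, at x = -35 and +35 mm; slot floors 10 mm above the table. The guard plate stands in one, the other plate in the other. Origin: centre of its underside; z up.
- blank: The other plate, to stay in the block: plain rectangle of bare aluminium 8 mm thick, 50 mm wide, 105 mm tall, no tab, loose. Axes as for the guard. Must not be moved more than 30 mm.
- wrench: Steel wrench 170 mm long lying on the table. Origin: its middle, on the table. Bystander.
- hammer: Hammer 260 mm long lying on the table. Origin: on the table under its middle. Bystander.
- tin: Closed steel tin with a green band, 74 mm across, 100 mm tall. Origin: centre of its underside. Bystander.
- jar: Glass jar with steel cap, 64 mm across, 90 mm tall. Origin: centre of its underside. Bystander.
- collar: Dark steel shaft collar, ring 64 mm across, 36 mm bore, 22 mm tall, lying flat. Origin: centre of its underside. Bystander.

How it is judged:
At the end, for the whole second after the job is handed in: The guard plate sits in the slanted holder, tab up: its foot within 5 mm of the pocket's floor, within 6 mm of the slot's middle across and 8 mm along it, leaning with the slot to within 0.10 rad, at rest and released (z of guard in the frame of holder between -0.004 and 0.005 m and x of guard in the frame of holder between -0.006 and 0.006 m and y of guard in the frame of holder between -0.008 and 0.008 m and angle between the z axis of guard and the z axis of holder, either way round below 0.1 rad and linear speed of guard below 0.02 m/s); the robot touches nothing.
It fails at once if the guard plate is dropped into the holder (faster than 0.4 m/s within 60 mm of home) (distance between guard and holder below 0.06 m and linear speed of guard above 0.4 m/s).
It fails at once if the other plate is moved by more than 30 mm (distance of blank from where it was at the start of the episode above 0.03 m).
It fails at once if another loose thing is moved by more than 40 mm (distance of any of wrench, hammer, tin, jar, collar from where it was at the start of the episode above 0.04 m).
It also fails if it takes over 42 s, if anything falls off the work surface, if the arm or the gripper's body presses on something with over 40 N, if the wrist force passes 120 N, or if a joint passes its speed limit or range.

ROBOT

A 6-joint arm with a two-finger parallel gripper is mounted at the origin on the work surface. World frame = base frame: x ahead of the robot, y to its left, z up, the work surface at z = 0. Lengths are in m, angles in rad, forces in N, time in s.
With the tool pointing down it reaches from about 0.225 to 0.725 m from the base axis. Payload 3.1 kg.
Tool frame: the origin (TCP) lies on the centre line of the jaws, within the pads' length; the fingertips stand 19 mm ahead of it and the grasp point (between the pads) is the TCP; z points along the fingers, y is the line along which they close (so a half turn about z gives the same grasp; the last joint's range is limited). The gripper opens to 85 mm and grips with 20 to 120 N. Pads are 22 mm wide; open, the fingers measure 114 mm over their backs; the gripper's body (76 mm by 85 mm) begins 54 mm behind the grasp point. The pads swing forward as they close: fully open they stand 13 mm farther back than shut.
Start: joints at [-1.291, 0.048, 0.099, 1.622, 0, 1.443], TCP at [0.208, -0.482, 0.25] pointing down, gripper open.
Joint ranges: [-2.91, 2.91], [-0.99, 1.94], [-1.21, 1.42], [-2.12, 2.29], [-1.49, 1.47], [-3.14, 3.14]. Speed limits (rad/s): [2.79, 2.79, 3.14, 3.14, 3.14, 3.14].

INTERFACE

Orientations are given as [roll, pitch, yaw] about the fixed x, y, z axes, in that order (R = Rz(yaw) Ry(pitch) Rx(roll)).
In Python, from cell import ctrl gives the robot as it stands.
- The arm moves only by the tool servo_tool, never from a script. Its argument "steps" is one flat list of numbers, 7 for each row, row after row: the closure, from 0 (fully open) to 1 (shut), then the shift along the tool's x, y, z in cm, then the turn, a rotation vector about the tool's x, y, z in degrees. A call has 1 to 12 rows; each row is the pose to reach, as a shift and turn from the pose commanded when the call began, along the tool's axes at that moment; what a row does not reach only later rows make up. A row lasts 1/10 s, in which the tool goes at most 50 mm and 8.59 degrees, less where a joint would pass 70% of its speed; a pose out of reach is approached as far as the arm can. A call with a gripper value outside its range is refused whole. The fingers move at their own pace and stop on an object; the grip force is fixed at half the most. Time passes only in rows, so rows that repeat a pose let the fingers close. It gives the time, the measured TCP pose, the force, the opening and the grip force at its end, in the units of the state.
- ctrl.get_obs(): the state, without advancing time (a new reading comes with each control period).
- ctrl.read_camera(name): name is "scene" or "top" or "wrist"; returns a dict with "pixels" (384x512x3 uint8, blue, green, red), "z_map" (384x512 float32, m along the optical axis (not along the pixel's ray), 0 where there is no reading), "mtx" (3x3 intrinsics, pixels), "position" and "attitude" of the camera in the world; the wrist camera has in their place "T_tool_cam" (4x4, takes a point from camera to tool coordinates, whose origin is the TCP and whose axes are the flange's). Camera axes: x right, y down, z forward; pixel columns grow to the right and rows downward; lengths in m; the calibration is good to about 2 mm. The wrist camera is an equidistant fisheye: a pixel r from the principal point sees the ray r / f radians off the axis. A picture is of the moment at which its call begins: read the wrist's pose just before it.
- ctrl.finish_job(): hands the job in; it is judged then, once.
The state is a dict: "time_s": time; "joint_pos": joint angles; "qd": joint speeds; "joint_efforts": joint torques, N m; "position": TCP position; "eef_rot": TCP orientation; "contact_force": force on the tool from outside, world axes, zero at the start; "torque": the same for the moment, N m; "finger_gap": opening from 0.0 (shut) to 1.0 (fully open); "grasp_force": force on a finger pad.
Only numpy, scipy, OpenCV 4.12 (cv2) and the standard library are available. Lean on these libraries where they do the work, as an engineer would, in place of code of your own. Each camera call takes 0.05 s, during which the arm holds its last target. There are 200 camera calls.

## Working session

There is one attempt and no reset: what is moved stays moved. The work goes in short steps, Python scripts to look and compute and a tool call to move; the robot and the scene stay as the last step left them, time stands still between calls to the robot, and variables do not carry over. Pictures are saved under pics/ and viewed, at most 10 in all, crops included, and the job is handed in when it is done.

Besides the shell and the picture viewer there is one more tool, called after "Emit:" as a command line: name --argument value ..., lists and objects as JSON in quotes. servo_tool: Moves the arm, as the interface text tells. Its arguments: {"type":"object","properties":{"steps":{"type":"array","items":{"type":"number"}}},"required":["steps"]}

```bash
mkdir -p pics; cat > h.py <<'E'
import numpy as np, cv2
from cell import ctrl
from scipy.spatial.transform import Rotation as R
def cam(n):
    c=ctrl.read_camera(n); return c
def att(c):
    a=np.array(c["attitude"],float)
    if a.shape==(3,3): return a
    return R.from_euler('xyz',a).as_matrix() if a.size==3 else R.from_quat(a).as_matrix()
def cloud(c):
    z=c["z_map"]; K=np.array(c["mtx"]); v,u=np.mgrid[:z.shape[0],:z.shape[1]]
    P=np.stack([(u-K[0,2])/K[0,0]*z,(v-K[1,2])/K[1,1]*z,z],-1)
    W=P@att(c).T+np.array(c["position"]); W[z==0]=np.nan
    return W
E
python3 - <<'E'
from h import *
o=ctrl.get_obs(); print(o)
for n in("scene","top"):
    c=cam(n); cv2.imwrite(f"pics/{n}.png",c["pixels"]); print(n,c["mtx"],c["position"],c["attitude"])
    np.savez(n,**{k:np.array(v) for k,v in c.items()})
a=np.hstack([cv2.imread("pics/top.png")])
E
```

```text
{'time_s': 0.0, 'joint_pos': array([-1.29080357e+00,  4.87516942e-02,  9.75600739e-02,  1.62195382e+00,
       -1.52178199e-05,  1.44300669e+00]), 'qd': array([ 0.00098027, -0.00067775, -0.00038675,  0.00161126,  0.00049028,
       -0.00025741]), 'joint_efforts': array([ 1.37550564e-04, -3.38782525e+01,  3.20014465e+01,  2.03927601e-02,
       -1.53405867e-04, -1.40505112e-06]), 'position': array([ 0.2080347 , -0.48141285,  0.24909765]), 'eef_rot': array([-3.13926076e+00, -2.84281552e-04,  4.07782076e-01]), 'contact_force': array([ 0.43782423, -0.58346213, -0.05154358]), 'torque': array([-0.04588615, -0.01525928, -0.03837505]), 'grasp_force': 0.0, 'finger_gap': 0.9985427915637989}
scene [[348.30249691   0.         248.41973019]
 [  0.         348.30249691 186.18979242]
 [  0.           0.           1.        ]] [1.21011371 0.37034578 0.59335711] [-2.18919371  0.0210803   1.86650711]
top [[352.27636552   0.         259.29437601]
 [  0.         352.27636552 188.76325838]
 [  0.           0.           1.        ]] [0.34429408 0.15011308 1.19398662] [-2.97846836e+00  1.78335436e-03 -1.59371261e+00]
```

View pics/top.png

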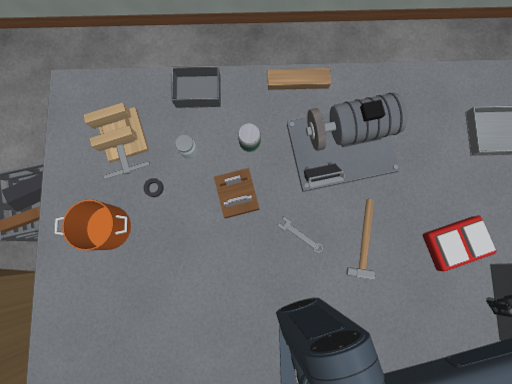

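View pics/scene.png

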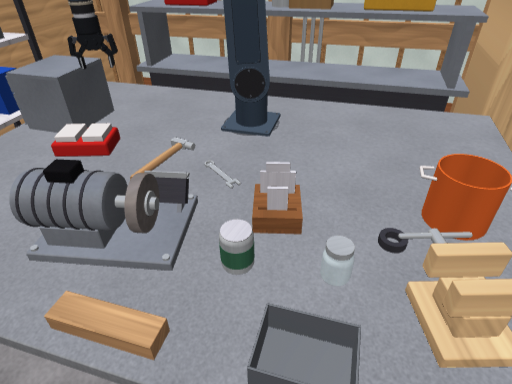

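The top view shows the block at about (237,193). The wider plate is in the nearer slot at (238,201) and the blank at (233,181). The holder is at (323,175), with its bright lip on the robot's side. Next I'll measure from the depth maps.

```bash
cat > m.py <<'E'
from h import *
ld=lambda n:dict(np.load(n+".npz"))
T=ld("top");S=ld("scene");W=cloud(T);V=cloud(S)
A=np.concatenate([W.reshape(-1,3),V.reshape(-1,3)]);src=np.r_[np.zeros(W[...,0].size),np.ones(V[...,0].size)]
def show(n,m):
    p=A[m]; print(n,len(p),np.round(np.median(p,0),4),"rect",cv2.minAreaRect((p[:,:2]*1000).astype(np.float32)) if len(p)>3 else "")
near=lambda x,y,r:np.hypot(A[:,0]-x,A[:,1]-y)<r
def px(u,v):return W[v,u]
print("block",px(237,190),"guard",px(238,201),"blank",px(233,181),"holder",px(323,180),"tbl",px(260,260))
b=px(237,190)
for s in(0,1):
    k=near(b[0],b[1],.12)&(src==s)
    show(f"blocktop{s}",k&(abs(A[:,2]-.05)<.006))
    for lo,hi in((.055,.11),(.11,.118),(.119,.15)): show(f"plates{s} {lo}-{hi}",k&(A[:,2]>lo)&(A[:,2]<hi))
h=px(323,180)
for s in(0,1):
    k=near(h[0],h[1],.3)&(src==s)
    show(f"base{s}",k&(abs(A[:,2]-.025)<.004))
    k=near(h[0],h[1],.09)&(src==s)
    for lo,hi in((.06,.09),(.09,.1),(.1,.11),(.11,.13)): show(f"hold{s} {lo}-{hi}",k&(A[:,2]>lo)&(A[:,2]<hi))
t=T["pixels"];c1=cv2.resize(t[155:230,200:275],(450,450),interpolation=cv2.INTER_CUBIC);c2=cv2.resize(t[150:205,285:360],None,fx=6,fy=6,interpolation=cv2.INTER_CUBIC)
cv2.imwrite("pics/c.png",np.vstack([c1[:,:],])); cv2.imwrite("pics/c2.png",c2)
E
python3 m.py
```

```text
block [0.52996763 0.22117993 0.05116403] guard [0.48724323 0.21552387 0.09883858] blank [0.55460797 0.23176637 0.08157243] holder [ 0.55028792 -0.05647685  0.08622544] tbl [ 0.30074701  0.15089439 -0.00190209]
blocktop0 1235 [0.5258 0.2239 0.0496] rect ((524.8872680664062, 224.3775634765625), (140.98619079589844, 120.3039779663086), 13.260976791381836)
plates0 0.055-0.11 133 [0.4954 0.2248 0.0804] rect ((526.8164672851562, 222.24664306640625), (122.37959289550781, 110.26888275146484), 80.12300109863281)
plates0 0.11-0.118 67 [0.5544 0.2292 0.1135] rect ((524.478515625, 224.09361267089844), (77.60392761230469, 87.44169616699219), 13.325053215026855)
plates0 0.119-0.15 72 [0.4894 0.2161 0.1386] rect ((510.03546142578125, 229.20590209960938), (80.15272521972656, 60.65522003173828), 40.27682113647461)
blocktop1 1103 [0.5566 0.2371 0.05  ] rect ((522.19970703125, 224.36770629882812), (143.3654022216797, 119.91015625), 13.168654441833496)
plates1 0.055-0.11 900 [0.4993 0.2263 0.0861] rect ((525.3863525390625, 226.19065856933594), (77.54579162597656, 89.28975677490234), 13.989513397216797)

[... 1114 characters left out ...]
57421875, 5.603973388671875), (472.1787414550781, 555.3323364257812), 88.97530364990234)
hold1 0.06-0.09 432 [ 0.5763 -0.0354  0.0755] rect ((574.3953857421875, -35.9136962890625), (43.13715744018555, 79.87384033203125), 28.573902130126953)
hold1 0.09-0.1 165 [ 0.5635 -0.0444  0.0952] rect ((561.2803955078125, -45.641761779785156), (27.419580459594727, 89.8983383178711), 22.232080459594727)
hold1 0.1-0.11 136 [ 0.5602 -0.0499  0.1053] rect ((560.8062744140625, -60.12068176269531), (12.584853172302246, 114.19950866699219), 13.657591819763184)
hold1 0.11-0.13 48 [ 0.5618 -0.0615  0.1109] rect ((572.3109741210938, -49.775909423828125), (103.70445251464844, 83.12420654296875), 49.90631866455078)
```

View pics/c2.png

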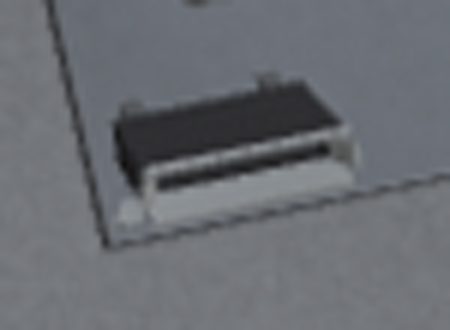

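The crop shows the bright flared mouth with a dark slot line from about (160,185) to (325,150), and dark pocket walls behind it. Now I'll fit the yaw from the base plate and check the pocket's profile.

```bash
cat > m2.py <<'E'
from m import *
print("-----")
m=(abs(W[...,2]-.025)<.006).astype(np.uint8); m=cv2.morphologyEx(m,cv2.MORPH_OPEN,np.ones((3,3)))
n,l,st,_=cv2.connectedComponentsWithStats(m); L=l[175,350] or l[160,300]; P=W[l==L]
print(st[L],cv2.minAreaRect((P[:,:2]*1000).astype(np.float32)), np.median(P[:,2]))
for yaw in(10.5,13.3):
  c,s=np.cos(np.radians(yaw)),np.sin(np.radians(yaw))
  # wheel: highest-point ridge; holder profile
  for sidx in(0,1):
    B=A[src==sidx]; d=B-[.58,-.06,0]; X=d[:,0]*c+d[:,1]*s; Y=-d[:,0]*s+d[:,1]*c
    wm=(abs(X-.12)<.1)&(abs(Y)<.04)&(B[:,2]>.16)&(B[:,2]<.2)
    if wm.sum(): print(yaw,sidx,"wheel X,Y range",np.percentile(X[wm],[1,99]),np.percentile(Y[wm],[2,50,98]),B[wm,2].max())
    a=np.radians(35); z=B[:,2]-.045
    # xh up & away from robot ; zh up & toward robot
    xh=X*np.cos(a)+z*np.sin(a); zh=-X*np.sin(a)+z*np.cos(a)
    for ylo,yhi in((-.04,-.02),(-.02,0),(0,.02),(.02,.04)):
      r=[]
      for q in np.arange(.0,.078,.008):
        k=(Y>ylo)&(Y<yhi)&(abs(X)<.08)&(abs(zh-q)<.004)&(abs(xh)<.04)
        r.append((round(q*1000),k.sum(),*np.round(np.percentile(xh[k],[5,50,95])*1000,1)) if k.sum() else None)
      print(yaw,sidx,ylo,[tuple(map(float,t)) for t in r if t])
E
python3 m2.py | sed -n '/-----/,$p'
```

```text
-----
[ 288  119  112   72 3429] ((681.0221557617188, -141.52967834472656), (248.6253662109375, 339.58831787109375), 10.524018287658691) 0.024370818638415503
10.5 0 wheel X,Y range [0.07549891 0.18117742] [-0.01180413  0.00304874  0.01337957] 0.1938302879228173
10.5 0 -0.04 [(0.0, 5.0, 20.4, 21.3, 22.3), (8.0, 7.0, 20.6, 21.8, 22.8), (16.0, 7.0, 18.5, 20.7, 22.3), (24.0, 9.0, 9.1, 20.9, 22.4), (32.0, 12.0, 2.5, 19.5, 21.5), (40.0, 11.0, 2.7, 19.0, 21.8), (48.0, 18.0, -0.9, 3.3, 21.7), (56.0, 16.0, -5.0, -0.7, 7.9), (64.0, 21.0, -9.0, -4.2, 24.6), (72.0, 1.0, -2.5, -2.5, -2.5)]
10.5 0 -0.02 [(0.0, 7.0, 19.9, 20.8, 21.7), (8.0, 5.0, 20.2, 21.2, 22.5), (16.0, 8.0, 19.9, 20.4, 22.0), (24.0, 6.0, 0.9, 20.2, 21.2), (32.0, 13.0, 1.8, 19.8, 22.0), (40.0, 16.0, 1.9, 19.6, 20.9), (48.0, 14.0, 0.8, 3.4, 21.3), (56.0, 19.0, -3.6, -0.2, 20.0), (64.0, 21.0, -8.3, -3.7, 24.5)]
10.5 0 0 [(0.0, 6.0, -24.9, 20.2, 21.3), (8.0, 5.0, 20.4, 21.2, 22.4), (16.0, 8.0, 19.9, 21.5, 22.7), (24.0, 7.0, 6.8, 20.1, 21.4), (32.0, 11.0, 1.2, 19.9, 21.9), (40.0, 12.0, 1.4, 11.6, 21.9), (48.0, 20.0, -1.0, 4.3, 22.3), 
[... 3166 characters left out ...]
5, 18.8), (48.0, 23.0, 16.0, 17.6, 19.1), (56.0, 29.0, 13.3, 16.9, 19.5), (64.0, 16.0, 19.2, 21.5, 24.5)]
13.3 1 0 [(0.0, 26.0, 16.5, 18.7, 20.2), (8.0, 23.0, 17.1, 18.6, 21.1), (16.0, 22.0, 17.8, 19.4, 20.2), (24.0, 24.0, 15.8, 18.9, 21.1), (32.0, 22.0, 16.3, 18.5, 21.1), (40.0, 24.0, 16.3, 18.8, 21.1), (48.0, 22.0, 15.8, 18.4, 20.5), (56.0, 23.0, 14.6, 17.8, 20.9), (64.0, 21.0, 19.7, 22.1, 24.6)]
13.3 1 0.02 [(0.0, 24.0, 17.1, 19.2, 21.2), (8.0, 26.0, 17.7, 19.6, 21.8), (16.0, 23.0, 17.3, 19.4, 21.5), (24.0, 22.0, 17.0, 19.1, 22.0), (32.0, 24.0, 16.5, 18.6, 21.8), (40.0, 24.0, 16.9, 19.6, 21.4), (48.0, 24.0, 16.8, 19.2, 21.5), (56.0, 24.0, 15.4, 18.9, 22.7), (64.0, 24.0, 19.5, 22.2, 24.5)]
```

```bash
cat >> h.py <<'E'
YB=np.radians(13.26); GP=np.array([.490,.2162,.010])       # guard foot in block
YH=np.radians(10.5); HO=np.array([.588,-.0575,.045])       # holder
c,s=np.cos(YH),np.sin(YH); a=np.radians(35)
hz=np.array([-np.sin(a)*c,-np.sin(a)*s,np.cos(a)]); hx=np.array([np.cos(a)*c,np.cos(a)*s,np.sin(a)]); hy=np.cross(hz,hx)
def frame(y,z): return np.stack([np.cross(y,z),y,z],1)
RB=frame(np.array([np.cos(YB),np.sin(YB),0]),np.array([0,0,-1.]))
RH=frame(hx,-hz)
def go(p,Rt):
    o=ctrl.get_obs(); R0=R.from_euler('xyz',o["eef_rot"]).as_matrix()
    print("t",o["time_s"],"p",o["position"].round(4),"F",o["contact_force"].round(1),"gap",round(o["finger_gap"],3),"q",o["joint_pos"].round(2))
    print("shift cm",(R0.T@(np.array(p)-o["position"])*100).round(2),"turn deg",np.degrees(R.from_matrix(R0.T@Rt).as_rotvec()).round(2))
E
python3 -c "
from h import *
go(GP+[0,0,.21],RB)"
```

```text
t 0.1 p [ 0.2081 -0.4815  0.2492] F [-0.5  0.4  0.6] gap 1.002 q [-1.29  0.05  0.1   1.62  0.    1.44]
shift cm [ 53.55 -52.86   3.05] turn deg [ -0.09  -0.1  -79.9 ]
```

Emit:
servo_tool --steps '[0,53.5,-52.9,0,0,0,-79.9,0,53.5,-52.9,0,0,0,-79.9,0,53.5,-52.9,0,0,0,-79.9,0,53.5,-52.9,0,0,0,-79.9,0,53.5,-52.9,0,0,0,-79.9,0,53.5,-52.9,0,0,0,-79.9,0,53.5,-52.9,0,0,0,-79.9,0,53.5,-52.9,0,0,0,-79.9,0,53.5,-52.9,0,0,0,-79.9,0,53.5,-52.9,0,0,0,-79.9,0,53.5,-52.9,0,0,0,-79.9,0,53.5,-52.9,0,0,0,-79.9]'

```text
time_s: 1.3
position: [0.4327, 0.0767, 0.25]
eef_rot: [-3.142, 0.0, 1.803]
contact_force: [2.1, -1.5, 0.1]
finger_gap: 1.004
grasp_force: 0.0
```

```bash
python3 -c "
from h import *
go(GP+[0,0,.21],RB)"
```

```text
t 1.3 p [0.4327 0.0767 0.25  ] F [ 2.1 -1.5  0.1] gap 1.004 q [ 0.02 -0.17 -0.11  1.63 -0.    1.36]
shift cm [12.25  8.79  2.99] turn deg [-0.    0.02  0.04]
```

Emit:
servo_tool --steps '[0,12.2,8.8,0,0,0,0,0,12.2,8.8,0,0,0,0,0,12.2,8.8,0,0,0,0,0,12.2,8.8,0,0,0,0,0,12.2,8.8,0,0,0,0,0,12.2,8.8,0,0,0,0]'

```text
time_s: 1.9
position: [0.4897, 0.2126, 0.2502]
eef_rot: [-3.141, 0.001, 1.802]
contact_force: [0.3, -0.7, 0.3]
finger_gap: 1.002
grasp_force: 0.0
```

```bash
python3 - <<'E'
from h import *
go(GP+[0,0,.21],RB)
o=ctrl.get_obs(); w=ctrl.read_camera("wrist"); cv2.imwrite("pics/w1.png",w["pixels"])
R0=R.from_euler('xyz',o["eef_rot"]).as_matrix(); T=np.array(w["T_tool_cam"]);K=np.array(w["mtx"]); f=K[0,0]
v,u=np.mgrid[:384,:512]; dx,dy=u-K[0,2],v-K[1,2]; r=np.hypot(dx,dy)+1e-9; th=r/f
z=w["z_map"]; t=np.tan(np.minimum(th,1.4))*z
P=np.stack([dx/r*t,dy/r*t,z],-1); ok=(z>0)&(th<1.2)
Wd=(P@T[:3,:3].T+T[:3,3])@R0.T+o["position"]
p=Wd[ok]; k=(np.hypot(p[:,0]-.49,p[:,1]-.216)<.06)&(p[:,2]>.125)&(p[:,2]<.15)
q=p[k]; print(T.round(3).tolist(),f,k.sum(),np.median(q,0) if len(q) else 0, cv2.minAreaRect((q[:,:2]*1000).astype(np.float32)) if len(q)>5 else "")
E
```

```text
t 1.9 p [0.4897 0.2126 0.2502] F [ 0.3 -0.7  0.3] gap 1.002 q [ 0.28  0.07  0.12  1.62 -0.    1.62]
shift cm [0.35 0.11 3.02] turn deg [-0.06  0.03 -0.03]
[[-0.001, -0.949, -0.314, 0.081], [1.0, -0.0, -0.001, 0.0], [0.001, -0.314, 0.949, -0.124], [0.0, 0.0, 0.0, 1.0]] 297.3186396354542 670 [0.48779268 0.22099827 0.14044327] ((488.63818359375, 217.52113342285156), (7.559438705444336, 59.88981628417969), 13.166084289550781)
```

View pics/w1.png

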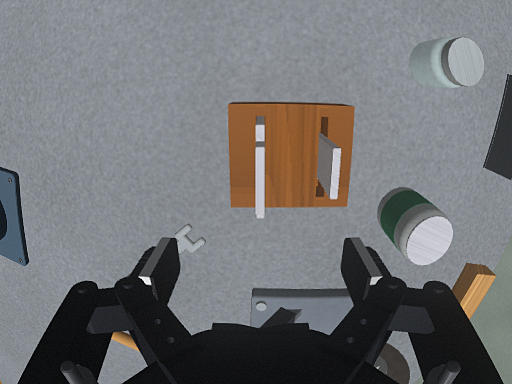

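The wrist picture shows the tab edge-on at about (260,180) and the blank at (330,170). The refined tab centre is (0.4886, 0.2175). It measures 7.6 x 59.9 mm at z = 0.140, which matches the given sizes.

Emit:
servo_tool --steps '[0,0,0,3,0,0,0,0,0,0,6,0,0,0,0,0,0,7,0,0,0,0,0,0,7,0,0,0,0,0,0,7,0,0,0]'

```text
time_s: 2.45
position: [0.4906, 0.2129, 0.1818]
eef_rot: [3.14, -0.0, 1.801]
contact_force: [-0.2, 0.3, 0.1]
finger_gap: 1.001
grasp_force: 0.0
```

```bash
sed -i 's/^YB.*/YB=np.radians(13.2); GP=np.array([.4886,.2175,.010])/' h.py; python3 -c "
from h import *
go(GP+[0,0,.116],RB)"
```

```text
t 2.45 p [0.4906 0.2129 0.1818] F [-0.2  0.3  0.1] gap 1.001 q [ 0.28  0.07 -0.02  1.48 -0.    1.62]
shift cm [ 0.49 -0.1   5.58] turn deg [ 0.11 -0.   -0.  ]
```

Emit:
servo_tool --steps '[0,0.5,-0.1,1.5,0,0,0,0,0.5,-0.1,3.5,0,0,0,0,0.5,-0.1,5,0,0,0,0,0.5,-0.1,5.6,0,0,0,0,0.5,-0.1,5.6,0,0,0,0,0.5,-0.1,5.6,0,0,0]'

```text
time_s: 3.05
position: [0.4884, 0.2183, 0.1248]
eef_rot: [3.141, -0.0, 1.802]
contact_force: [0.3, 0.1, -0.3]
finger_gap: 0.999
grasp_force: 0.0
```

Emit:
servo_tool --steps '[0.5,0,0,0,0,0,0,0.8,0,0,0,0,0,0,1,0,0,0,0,0,0,1,0,0,0,0,0,0,1,0,0,0,0,0,0,1,0,0,0,0,0,0,1,0,0,0,0,0,0,1,0,0,0,0,0,0]'

```text
time_s: 3.85
position: [0.4883, 0.2182, 0.1246]
eef_rot: [3.141, -0.0, 1.802]
contact_force: [0.3, -0.7, 1.6]
finger_gap: 0.083
grasp_force: 59.0
```

```bash
python3 -c "
from h import *
go(GP+[0,0,.116],RB);print(ctrl.get_obs()['grasp_force'])"
```

```text
t 3.85 p [0.4883 0.2182 0.1246] F [ 0.3 -0.7  1.6] gap 0.083 q [ 0.29  0.08 -0.12  1.37  0.    1.63]
shift cm [-0.07  0.02 -0.14] turn deg [ 0.03 -0.    0.06]
59.01209618750727
```

Emit:
servo_tool --steps '[1,0,0,-1,0,0,0,1,0,0,-3,0,0,0,1,0,0,-6,0,0,0,1,0,0,-9,0,0,0,1,0,0,-12,0,0,0,1,0,0,-14,0,0,0,1,0,0,-14,0,0,0,1,0,0,-14,0,0,0]'

```text
time_s: 4.65
position: [0.4881, 0.2181, 0.2639]
eef_rot: [-3.141, -0.0, 1.802]
contact_force: [1.0, 0.4, -2.3]
finger_gap: 0.085
grasp_force: 59.3
```

```bash
python3 -c "
from h import *
print(RH.round(3).tolist())
go(HO+.234*hz,RH)"
```

```text
[[-0.182, 0.805, 0.564], [0.983, 0.149, 0.105], [0.0, 0.574, -0.819]]
t 4.65 p [0.4881 0.2181 0.2639] F [ 1.   0.4 -2.3] gap 0.085 q [0.29 0.08 0.16 1.65 0.   1.63]
shift cm [-28.47 -10.     2.73] turn deg [-35.01  -0.84   2.68]
```

Emit:
servo_tool --steps '[1,-2,-0.7,0.2,-2.5,0,0.2,1,-5,-1.8,0.5,-6,-0.1,0.5,1,-8.5,-3,0.8,-10,-0.2,0.8,1,-12,-4.2,1.1,-14.5,-0.3,1.1,1,-15.5,-5.4,1.5,-19,-0.5,1.5,1,-19,-6.7,1.8,-23.5,-0.6,1.8,1,-22,-7.7,2.1,-27,-0.7,2.1,1,-25,-8.8,2.4,-31,-0.7,2.4,1,-27.5,-9.7,2.6,-34,-0.8,2.6,1,-28.5,-10,2.7,-35,-0.8,2.7,1,-28.5,-10,2.7,-35,-0.8,2.7,1,-28.5,-10,2.7,-35,-0.8,2.7]'

```text
time_s: 5.85
position: [0.4552, -0.0818, 0.2349]
eef_rot: [2.534, -0.004, 1.753]
contact_force: [-0.8, 0.5, -2.5]
finger_gap: 0.086
grasp_force: 59.8
```

```bash
python3 - <<'E'
from h import *
go(HO+.234*hz,RH)
go(HO+.234*hz,RH)
for n in("scene","top"):
    c=cam(n); np.savez(n+"2",**{k:np.array(v) for k,v in c.items()})
    W=cloud(c); p=W.reshape(-1,3)-HO; L=np.stack([p@hx,p@hy,p@hz],1)
    for lo,hi in((.12,.15),(.15,.18),(.18,.21),(.21,.222)):
        k=(abs(L[:,0])<.015)&(abs(L[:,1])<.06)&(L[:,2]>lo)&(L[:,2]<hi)
        if k.sum()>3: print(n,lo,k.sum(),"x",np.percentile(L[k,0],[5,50,95]).round(4),"y",np.percentile(L[k,1],[2,98]).round(4),"zmin",L[k,2].min().round(4))
im=dict(np.load("scene2.npz"))["pixels"]; cv2.imwrite("pics/s2.png",cv2.resize(im[90:290,80:320],None,fx=3,fy=3))
E
```

```text
t 5.85 p [ 0.4552 -0.0818  0.2349] F [-0.8  0.5 -2.5] gap 0.086 q [-0.59 -0.69 -0.63  1.18  0.41  0.9 ]
shift cm [-0.03  0.17 -0.1 ] turn deg [-0.19 -0.15 -0.17]
t 5.85 p [ 0.4552 -0.0818  0.2349] F [-0.8  0.5 -2.5] gap 0.086 q [-0.59 -0.69 -0.63  1.18  0.41  0.9 ]
shift cm [-0.03  0.17 -0.1 ] turn deg [-0.19 -0.15 -0.17]
scene 0.12 397 x [-0.002   0.0009  0.0031] y [-0.0444  0.044 ] zmin 0.12
scene 0.15 390 x [-0.0015  0.001   0.0035] y [-0.0427  0.0441] zmin 0.1501
scene 0.18 392 x [-0.0012  0.0011  0.0037] y [-0.0438  0.0436] zmin 0.18
scene 0.21 165 x [-0.0014  0.0015  0.0087] y [-0.0424  0.0432] zmin 0.2101
top 0.12 137 x [0.0028 0.0043 0.0057] y [-0.0429  0.0435] zmin 0.12
top 0.15 159 x [0.0027 0.0043 0.0057] y [-0.0438  0.0435] zmin 0.1501
top 0.18 128 x [0.0028 0.0045 0.006 ] y [-0.0418  0.0431] zmin 0.18
top 0.21 42 x [-0.0022  0.0041  0.0094] y [-0.0455  0.0439] zmin 0.21
```

View pics/s2.png

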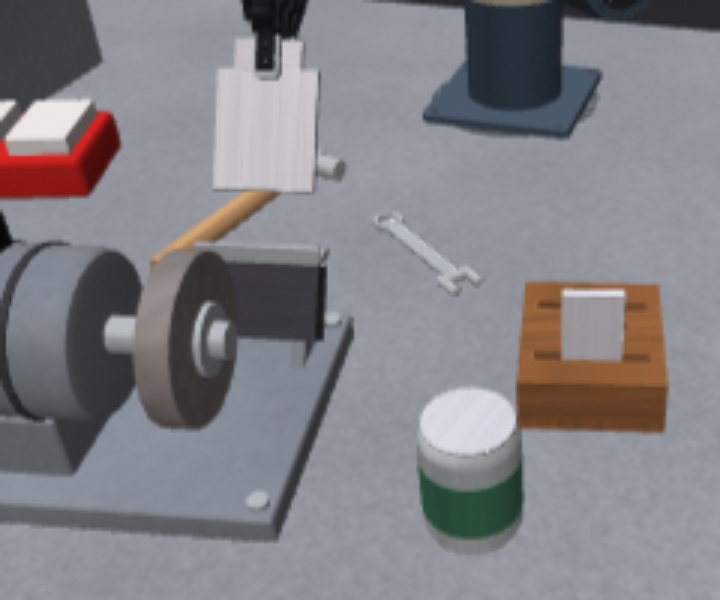

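The plate hangs at about (267,130) in the crop, aligned above the mouth at (265,250). It sits only about 1.5 mm off across the slot, and TCP readings and both cameras agree on this. Now I'll lower it in steps.

Emit:
servo_tool --steps '[1,0,0.15,0.5,-0.2,-0.1,-0.2,1,0,0.15,1.5,-0.2,-0.1,-0.2,1,0,0.15,2.5,-0.2,-0.1,-0.2,1,0,0.15,3.5,-0.2,-0.1,-0.2,1,0,0.15,4.5,-0.2,-0.1,-0.2,1,0,0.15,5.2,-0.2,-0.1,-0.2,1,0,0.15,5.5,-0.2,-0.1,-0.2,1,0,0.15,5.5,-0.2,-0.1,-0.2]'

```text
time_s: 6.75
position: [0.4883, -0.076, 0.1923]
eef_rot: [2.528, 0.002, 1.756]
contact_force: [-0.2, 0.4, -3.0]
finger_gap: 0.084
grasp_force: 59.7
```

```bash
cat > t.py <<'E'
from h import *
o=ctrl.get_obs(); d=o["position"]-HO; print("holder frame TCP x,y,z mm",(np.array([d@hx,d@hy,d@hz])*1000).round(2)); F=o["contact_force"]; print("F hx hy hz",(F@hx).round(1),(F@hy).round(1),(F@hz).round(1))
go(HO+.1142*hz,RH)
E
python3 t.py
```

```text
holder frame TCP x,y,z mm [1.4000e+00 1.0000e-02 1.7885e+02]
F hx hy hz -1.8 0.4 -2.4
t 6.75 p [ 0.4883 -0.076   0.1923] F [-0.2  0.4 -3. ] gap 0.084 q [-0.52 -0.63 -0.68  1.03  0.38  0.96]
shift cm [ 0.   -0.16  6.46] turn deg [0.15 0.01 0.15]
```

Emit:
servo_tool --steps '[1,0,-0.12,0.5,0.1,0,0.1,1,0,-0.12,1,0.1,0,0.1,1,0,-0.12,1.5,0.1,0,0.1,1,0,-0.12,1.5,0.1,0,0.1,1,0,-0.12,1.5,0.1,0,0.1]'

```text
time_s: 7.25
position: [0.4959, -0.0748, 0.1799]
eef_rot: [2.529, 0.001, 1.755]
contact_force: [0.7, -0.0, -3.5]
finger_gap: 0.081
grasp_force: 59.7
```

```bash
python3 t.py
```

```text
holder frame TCP x,y,z mm [  0.62  -0.19 164.21]
F hx hy hz -1.5 -0.2 -3.3
t 7.25 p [ 0.4959 -0.0748  0.1799] F [ 0.7 -0.  -3.5] gap 0.081 q [-0.51 -0.6  -0.69  0.99  0.37  0.98]
shift cm [ 0.02 -0.07  5.  ] turn deg [0.09 0.05 0.07]
```

Emit:
servo_tool --steps '[1,0,-0.05,0.5,0.1,0,0.1,1,0,-0.05,1,0.1,0,0.1,1,0,-0.05,1.5,0.1,0,0.1,1,0,-0.05,2,0.1,0,0.1,1,0,-0.05,2,0.1,0,0.1,1,0,-0.05,2,0.1,0,0.1]'

```text
time_s: 7.85
position: [0.5068, -0.0728, 0.1632]
eef_rot: [2.531, 0.0, 1.753]
contact_force: [-0.1, -0.9, -2.0]
finger_gap: 0.083
grasp_force: 59.7
```

```bash
python3 t.py
```

```text
holder frame TCP x,y,z mm [  0.16  -0.24 144.22]
F hx hy hz -1.4 -0.8 -1.5
t 7.85 p [ 0.5068 -0.0728  0.1632] F [-0.1 -0.9 -2. ] gap 0.083 q [-0.49 -0.57 -0.7   0.93  0.36  1.  ]
shift cm [ 0.03 -0.01  3.  ] turn deg [-0.01  0.05 -0.03]
```

Emit:
servo_tool --steps '[1,0,0,0.5,0,0,0,1,0,0,1,0,0,0,1,0,0,1.5,0,0,0,1,0,0,2,0,0,0,1,0,0,2.4,0,0,0,1,0,0,2.6,0,0,0,1,0,0,2.6,0,0,0]'

```text
time_s: 8.55
position: [0.5214, -0.0701, 0.1417]
eef_rot: [2.531, 0.0, 1.753]
contact_force: [-0.6, 0.2, -3.1]
finger_gap: 0.08
grasp_force: 59.8
```

```bash
python3 t.py
```

```text
holder frame TCP x,y,z mm [-6.0000e-02 -2.3000e-01  1.1805e+02]
F hx hy hz -2.3 0.3 -2.2
t 8.55 p [ 0.5214 -0.0701  0.1417] F [-0.6  0.2 -3.1] gap 0.08 q [-0.46 -0.52 -0.72  0.86  0.35  1.02]
shift cm [0.02 0.01 0.38] turn deg [-0.04  0.04 -0.04]
```

Now the last few millimetres, in 1 mm steps until the force rises.

Emit:
servo_tool --steps '[1,0,0,0.1,0,0,0,1,0,0,0.2,0,0,0,1,0,0,0.3,0,0,0,1,0,0,0.3,0,0,0]'

```text
time_s: 8.95
position: [0.5233, -0.0698, 0.1398]
eef_rot: [2.53, 0.001, 1.753]
contact_force: [0.5, 0.5, -3.2]
finger_gap: 0.081
grasp_force: 59.8
```

```bash
python3 t.py
```

```text
holder frame TCP x,y,z mm [  0.41  -0.35 115.46]
F hx hy hz -1.4 0.4 -2.9
t 8.95 p [ 0.5233 -0.0698  0.1398] F [ 0.5  0.5 -3.2] gap 0.081 q [-0.46 -0.51 -0.72  0.85  0.35  1.02]
shift cm [ 0.03 -0.04  0.13] turn deg [ 0.02  0.06 -0.03]
```

Emit:
servo_tool --steps '[1,0,0,0.1,0,0,0,1,0,0,0.1,0,0,0]'

```text
time_s: 9.15
position: [0.5238, -0.0699, 0.1394]
eef_rot: [2.53, 0.001, 1.753]
contact_force: [-4.1, -0.1, 0.0]
finger_gap: 0.08
grasp_force: 60.4
```

```bash
python3 t.py
```

```text
holder frame TCP x,y,z mm [  0.61  -0.48 114.88]
F hx hy hz -3.3 0.6 2.3
t 9.15 p [ 0.5238 -0.0699  0.1394] F [-4.1 -0.1  0. ] gap 0.08 q [-0.46 -0.51 -0.72  0.85  0.35  1.02]
shift cm [ 0.05 -0.06  0.07] turn deg [ 0.02  0.09 -0.03]
```

Emit:
servo_tool --steps '[1,0,0,0.1,0,0,0,1,0,0,0.1,0,0,0]'

```text
time_s: 9.35
position: [0.5239, -0.0699, 0.1395]
eef_rot: [2.531, 0.001, 1.752]
contact_force: [-12.4, -0.1, 7.5]
finger_gap: 0.084
grasp_force: 62.2
```

```bash
python3 t.py
```

```text
holder frame TCP x,y,z mm [  0.78  -0.49 114.84]
F hx hy hz -5.7 2.1 13.2
t 9.35 p [ 0.5239 -0.0699  0.1395] F [-12.4  -0.1   7.5] gap 0.084 q [-0.46 -0.51 -0.72  0.85  0.35  1.03]
shift cm [ 0.05 -0.08  0.06] turn deg [-0.02  0.1  -0.04]
```

Emit:
servo_tool --steps '[0.9,0,0,-0.1,0,0,0,0.8,0,0,-0.1,0,0,0,0.7,0,0,-0.1,0,0,0,0.5,0,0,-0.1,0,0,0,0.5,0,0,-0.1,0,0,0,0.5,0,0,-0.1,0,0,0]'

```text
time_s: 9.95
position: [0.5239, -0.0698, 0.1391]
eef_rot: [2.53, 0.001, 1.753]
contact_force: [0.3, -0.4, -0.3]
finger_gap: 0.5
grasp_force: 0.0
```

Emit:
servo_tool --steps '[0.5,0,0,-1,0,0,0,0.5,0,0,-2.5,0,0,0,0.5,0,0,-4.5,0,0,0,0.5,0,0,-7,0,0,0,0.5,0,0,-9,0,0,0,0.5,0,0,-10,0,0,0,0.5,0,0,-10,0,0,0,0.5,0,0,-10,0,0,0]'

```text
time_s: 10.75
position: [0.4673, -0.0802, 0.2206]
eef_rot: [2.531, 0.001, 1.753]
contact_force: [0.3, -0.2, -0.2]
finger_gap: 0.499
grasp_force: 0.0
```

```bash
python3 - <<'E'
import t
from h import *
for n in("scene","top"):
    c=cam(n)
    W=cloud(c); p=W.reshape(-1,3)-HO; L=np.stack([p@hx,p@hy,p@hz],1)
    for lo,hi in((.076,.1),(.108,.14)):
        k=(abs(L[:,0])<.02)&(abs(L[:,1])<.06)&(L[:,2]>lo)&(L[:,2]<hi)
        if k.sum()>3: print(n,lo,k.sum(),"x",np.percentile(L[k,0],[5,50,95]).round(4),"y",np.percentile(L[k,1],[2,98]).round(4),"zmax",np.percentile(L[k,2],98).round(4))
    im=c["pixels"]
    cv2.imwrite(f"pics/{n}3.png",cv2.resize(im[90:290,80:320] if n=="scene" else im[90:250,200:410],None,fx=3,fy=3))
E
```

```text
holder frame TCP x,y,z mm [ 9.0000e-02 -2.9000e-01  2.1424e+02]
F hx hy hz 0.1 -0.2 -0.4
t 10.75 p [ 0.4673 -0.0802  0.2206] F [ 0.3 -0.2 -0.2] gap 0.499 q [-0.56 -0.67 -0.65  1.12  0.4   0.92]
shift cm [ 0.04 -0.01 10.  ] turn deg [-0.    0.07 -0.05]
scene 0.076 313 x [-0.0016  0.001   0.0034] y [-0.0448  0.0425] zmax 0.0995
scene 0.108 205 x [-0.0023 -0.0001  0.0026] y [-0.0304  0.0282] zmax 0.1307
top 0.076 106 x [0.0014 0.0029 0.0044] y [-0.0447  0.042 ] zmax 0.0995
top 0.108 107 x [-0.0041  0.0019  0.004 ] y [-0.0305  0.0277] zmax 0.1307
```

View pics/scene3.png

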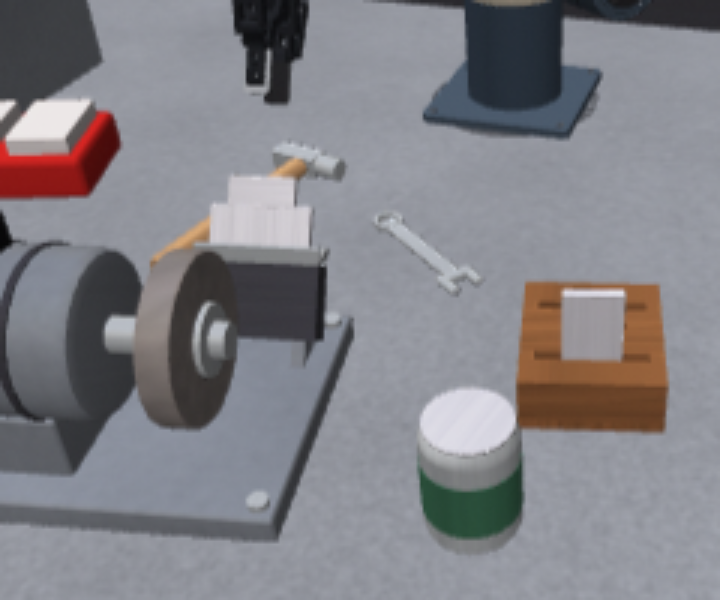

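The guard plate is seated in the holder at about (262,215), tab up. Its top is 130.7 mm from the floor against the expected 130 mm. The gripper is clear and the blank and loose things I can see haven't moved.

```bash
python3 -c "
from cell import ctrl
print(ctrl.finish_job())"
```

```text
the job is handed in; nothing more can be done
None
```

The guard plate is fully home in the slanted slot, tab up and released, and the job was handed in at about 11 s; the hand-in gave no verdict.

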